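Set the folding marking board and lay the plate on it

ROBOT

A 6-joint arm with a two-finger parallel gripper is mounted at the origin on the work surface. World frame = base frame: x ahead of the robot, y to its left, z up, the work surface at z = 0. Lengths are in mm, angles in rad, forces in N, time in s.
With the tool pointing down it reaches from about 275 to 825 mm from the base axis. Payload 5.2 kg.
Tool frame: the origin (TCP) lies at the very end of the fingers, on their centre line; the grasp point (between the pads) lies 19 mm behind it; z points along the fingers, y is the line along which they close (so a half turn about z gives the same grasp; the last joint's range is limited). The gripper opens to 93 mm and grips with 3 to 60 N. Pads are 15 mm wide; open, the fingers measure 128 mm over their backs; the gripper's body (75 mm by 188 mm) begins 65 mm behind the grasp point.
Start: joints at [-1.345, 0.259, 1.535, -0, 1.348, -0.203], TCP at [228.699, -500.201, 180.353] pointing down, gripper open.
Joint ranges: [-3.14, 3.14], [-0.91, 2.08], [0.19, 2.58], [-1.22, 4.36], [0.22, 2.71], [-3.12, 3.12]. Speed limits (rad/s): [2.57, 2.57, 3.14, 3.14, 3.14, 3.14].

INTERFACE

Orientations are given as [roll, pitch, yaw] about the fixed x, y, z axes, in that order (R = Rz(yaw) Ry(pitch) Rx(roll)).
In Python, from bench import robot gives the robot as it stands. The module is installed in compiled form; this text tells all that it offers. Calls block until the motion is done:
- robot.move_ptp(position, orientation): joint-space move of the TCP to a pose.
- robot.move_linear(position, ori=None, speed=150, f_stop=None): straight line of the TCP; ori=None keeps the orientation; speed is the mean speed in mm/s. With f_stop (N) it stops when the force on the tool has changed by that much, and returns True; else False.
- robot.move_j(angles): joint-space move.
- robot.move_gripper(opening): opening from 0.0 (shut) to 1.0 (fully open); the grip force is fixed at half the most; returns when the fingers have stopped.
- robot.sleep(seconds).
- robot.inverse_kinematics(position, orientation): joint angles nearest the present ones, or None.
- robot.get_image(name): name is "scene" or "top" or "wrist"; returns a dict with "img" (480x640x3 uint8, blue, green, red), "fovy" (degrees; the focal length in pixels is half the picture's height over the tangent of half this angle, whatever the lens; pixels are square), "cx", "cy" (the principal point, pixels), "k1" (the pictures are not rectified: a ray, as slopes to the right and down, at radius r is drawn at 1 + k1 r^2 times it, then the intrinsics apply), "eye" and "orientation" of the camera in the world. Camera axes: x right, y down, z forward; pixel columns grow to the right and rows downward; lengths in mm; the calibration is good to about 2 mm. A picture is of the moment at which its call begins. There is no depth.
A pose or a line that the arm cannot do raises robot.MotionError and nothing moves.
- robot.hand_in(): hands the job in; it is judged then, once.
Readings, each from a call of its own:
- robot.current_t(): time.
- robot.current_qpos(): joint angles.
- robot.current_joint_vel(): joint speeds.
- robot.current_joint_efforts(): joint torques, N m.
- robot.current_tcp_pos(): TCP position.
- robot.current_eef_rot(): TCP orientation.
- robot.current_contact_force(): force on the tool from outside, world axes, zero at the start.
- robot.current_ft_torque(): the same for the moment, N m.
- robot.current_gripper_width(): opening from 0.0 (shut) to 1.0 (fully open).
- robot.current_finger_force(): force on a finger pad.
Only numpy, scipy, OpenCV 4.12 (cv2) and the standard library are available. Lean on these libraries where they do the work, as an engineer would, in place of code of your own. Each camera call takes 0.05 s, during which the arm holds its last target. There are 200 camera calls.

TASK

Fold the hinged board of the marking stand up until it stands at the same slope as the steel setting arm beside it, and let go of it. Then lay the large aluminium plate flat on the sloping board, midway across and squarely, with a short edge pushed down snug against the ledge, without dropping it and without letting the board's slope change. Leave the setting arm and all other tools where they are.

Things in the scene. Friction and masses are not known exactly. Their poses are not given: they have to be found in the camera images.
- stand: Wooden marking stand, screwed to the bench: base 200 (x) x 210 (y) x 18 mm; origin at the centre of its underside, z up. The hinge line of board and setting arm runs along its y axis at x = -85 mm, z = 30 mm; it stands roughly sideways, so the hinge is at the robot's right and the board's free edge at its left. The setting arm is on the -y side (away from the robot)
- board (a joint): Angle of the hinged plywood board in rad: 0 = lying flat on the base, grows as its free edge (+x of the stand) rises; stops at 1.2. The hinge is stiff: about 0.9 N m of friction, it stays where it is left. The board reaches from 4 to 170 mm from the hinge line, is 160 mm wide and 12 mm thick (the hinge line in mid-thickness)
- ledge_mid (a point): Point on the board's upper face at the middle of the ledge's upper edge, 14 mm from the hinge line and 6 mm above it, across the board's middle; turns with the board: x up the board away from the hinge, y along the hinge, z out of the face. The ledge is a steel strip 140 mm wide, standing 8 mm above the face, on the hinge side of this point
- pull (a point): Point inside the board's pull, 22 mm above the board's face and 148 mm from the hinge line; turns with the board. The pull is a dark wooden block standing on the face near the free edge, 30 mm (x) x 14 mm (y), 34 mm high
- setarm (a joint): Angle of the steel setting arm in rad, measured like the board's: the slope wanted. It must not be touched. A flat bar 165 mm long, 12 x 5 mm, turning on the same hinge line, 122 mm to -y of the board's middle
- setarm_tip (a point): Free end of the setting arm; x points along the arm away from the hinge
- plate: The large aluminium plate, 90 (x) x 60 (y) x 8 mm, 0.1 kg, lying on the bench; origin at the centre of its underside
- offcut: Small aluminium offcut, 42 x 36 x 8 mm, near the plate: not the plate, leave it. Origin under its centre
- bench_block: Square steel bench block, 50 x 50 x 20 mm, near the plate. Origin under its centre
- marker: Marker pen, white with black cap, 127 mm along x, 12 mm thick, lying beside the stand. Origin under its middle
- toothbrush: White toothbrush, 160 mm along x, lying between robot and work. Origin on its underside near the middle
- rule: Steel rule, 160 mm along y, 30 mm wide, 3 mm thick, lying between robot and work. Origin under its centre
- file: Flat file with wooden handle, 300 mm along y, 18 mm high, lying beyond the work. Origin on its underside
- saw_frame: Piercing-saw frame lying flat beyond the work, about 75 x 300 mm (long along y), 22 mm high. Origin on its underside, on the blade line
Things that resemble listed ones, but are neither listed nor needed, are in the scene too. Leave any black, red or yellow look-alike of the plate alone.

How it is judged:
By the outcome, as a careful person would: the job done as asked, in the order asked, and still so for the second after the job is handed in, with the robot touching nothing.
It also fails if it takes over 58 s, if anything falls off the work surface, if the arm or the gripper's body presses on something with over 40 N, if the wrist force passes 120 N, or if a joint passes its speed limit or range.

## Working session

There is one attempt and no reset: what is moved stays moved. The work goes in short steps, each a Python script; the robot and the scene stay as the last script left them, time stands still between calls to the robot, and variables do not carry over. Pictures are saved under pics/ and viewed, at most 10 in all, crops included, and the job is handed in when it is done.

```bash
mkdir -p pics; cat > h.py <<'E'
import numpy as np, cv2
from scipy.spatial.transform import Rotation as Ro
from bench import robot
def R(o): 
    o=np.array(o,float)
    return o if o.shape==(3,3) else Ro.from_euler('xyz',o).as_matrix()
class Cam:
    def __init__(s,name):
        d=robot.get_image(name); s.img=np.array(d['img']); s.f=240/np.tan(np.radians(d['fovy'])/2)
        s.c=np.array([d['cx'],d['cy']]); s.k=d['k1']; s.eye=np.array(d['eye'],float); s.R=R(d['orientation'])
    def ray(s,uv):
        p=(np.array(uv,float)-s.c)/s.f; q=p.copy()
        for _ in range(30): q=p/(1+s.k*(q@q))
        v=s.R@np.r_[q,1]; return v/np.linalg.norm(v)
    def on(s,uv,z): v=s.ray(uv); return s.eye+v*(z-s.eye[2])/v[2]
    def onplane(s,uv,p,n): v=s.ray(uv); return s.eye+v*(np.dot(np.subtract(p,s.eye),n)/np.dot(v,n))
    def proj(s,X):
        q=s.R.T@(np.array(X,float)-s.eye); q=q[:2]/q[2]; return q*(1+s.k*(q@q))*s.f+s.c
def tri(c1,u1,c2,u2):
    a,b=c1.ray(u1),c2.ray(u2)
    t=np.linalg.lstsq(np.c_[a,-b],c2.eye-c1.eye,rcond=None)[0]
    p,q=c1.eye+a*t[0],c2.eye+b*t[1]; return (p+q)/2,np.linalg.norm(p-q)
E
python3 - <<'E'
from h import *
for n in('scene','top'):
    c=Cam(n); cv2.imwrite(f'pics/{n}0.png',c.img); print(n,c.eye,c.f,c.c,c.k,c.R.round(3).tolist())
print(robot.current_t())
E
```

```text
scene [905.75653565 265.77152763 798.02192383] 441.032829460002 [315.93356351 240.72995233] -0.013911608229841704 [[-0.655, 0.641, -0.4], [0.755, 0.564, -0.334], [0.011, -0.521, -0.853]]
top [480.96199494 -40.61775551 955.25893114] 497.2189424689311 [323.95903745 240.595257  ] -0.08016181402833225 [[-0.028, -0.997, 0.071], [-1.0, 0.029, 0.004], [-0.006, -0.071, -0.997]]
0.1
```

View pics/scene0.png

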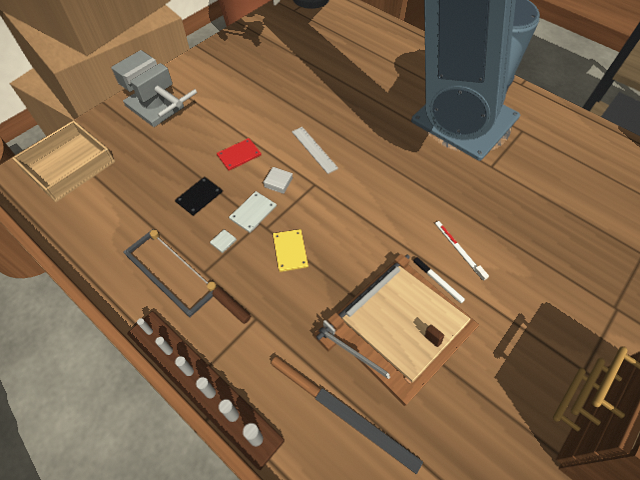

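View pics/top0.png

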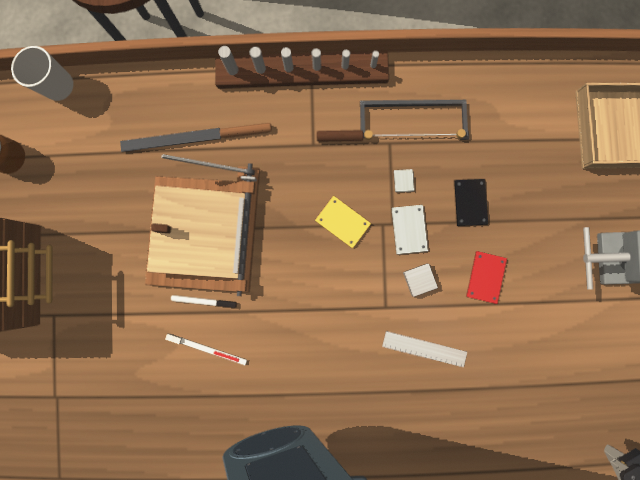

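The scene view shows the stand at about (400,335), the pull at (434,335) and the arm tip at (388,375). In the top view the pull is at (160,229), the ledge at x≈242, the arm tip at (163,156) and the plate at (410,230). I'll zoom in on the stand and find the plate by mask.

```bash
python3 - <<'E'
from h import *
t=cv2.imread('pics/top0.png'); s=cv2.imread('pics/scene0.png')
a=cv2.resize(t[140:300,130:280],None,fx=2.66,fy=2.66,interpolation=cv2.INTER_CUBIC)  # 399x425
b=cv2.resize(s[245:410,310:490],None,fx=2.2,fy=2.2,interpolation=cv2.INTER_CUBIC)
o=np.zeros((430,800,3),np.uint8); o[:a.shape[0],:a.shape[1]]=a; o[:b.shape[0],402:402+b.shape[1]]=b
cv2.imwrite('pics/z0.png',o)
for n,im in(('top',t),('scene',s)):
    h=cv2.cvtColor(im,cv2.COLOR_BGR2HSV); m=cv2.inRange(h,(0,0,150),(179,50,255))
    cs,_=cv2.findContours(m,0,2)
    for c in cs:
        if cv2.contourArea(c)>250: r=cv2.minAreaRect(c); print(n,np.round(r[0]),np.round(r[1]),cv2.contourArea(c),cv2.boxPoints(r).round(1).tolist())
E
```

```text
top [206. 349.] [84.  7.] 262.0 [[165.0, 339.20001220703125], [167.0, 332.8999938964844], [246.89999389648438, 358.29998779296875], [244.89999389648438, 364.6000061035156]]
top [424. 349.] [84. 16.] 1216.0 [[381.8999938964844, 346.1000061035156], [385.79998779296875, 330.79998779296875], [466.8999938964844, 351.5], [463.0, 366.79998779296875]]
top [420. 280.] [26. 26.] 641.0 [[403.70001220703125, 271.6000061035156], [428.20001220703125, 262.6000061035156], [437.29998779296875, 287.5], [412.70001220703125, 296.3999938964844]]
top [607. 256.] [61. 45.] 862.0 [[583.2000122070312, 227.10000610351562], [628.0999755859375, 224.39999389648438], [631.7999877929688, 285.5], [586.9000244140625, 288.29998779296875]]
top [409. 229.] [47. 31.] 1379.5 [[391.1000061035156, 207.3000030517578], [422.29998779296875, 204.0], [427.20001220703125, 250.3000030517578], [396.0, 253.6999969482422]]
top [403. 180.] [21. 19.] 357.5 [[393.3999938964844, 169.89999389648438], [411.8999938964844, 168.6999969482422], [413.29998779296875, 189.89999389648438], [394.79998779296875, 191.10000610351562]]
top [140.  23.]
[... 1693 characters left out ...]
41.5], [224.0, 227.0], [236.0, 239.0], [221.5, 253.5]]
scene [252. 210.] [25. 42.] 926.0 [[228.5, 216.5], [258.5, 186.5], [276.5, 204.5], [246.5, 234.5]]
scene [278. 178.] [24. 18.] 360.0 [[263.3999938964844, 182.8000030517578], [269.20001220703125, 165.39999389648438], [291.70001220703125, 172.89999389648438], [285.8999938964844, 190.3000030517578]]
scene [314. 150.] [57. 11.] 560.0 [[291.3999938964844, 131.5], [300.20001220703125, 124.0], [337.5, 167.60000610351562], [328.79998779296875, 175.10000610351562]]
scene [16. 69.] [ 31. 106.] 1711.0 [[0.0, 122.0], [0.0, 16.0], [31.0, 16.0], [31.0, 122.0]]
scene [187.   9.] [18. 42.] 443.0 [[166.0, 0.0], [208.0, 0.0], [208.0, 18.0], [166.0, 18.0]]
```

View pics/z0.png

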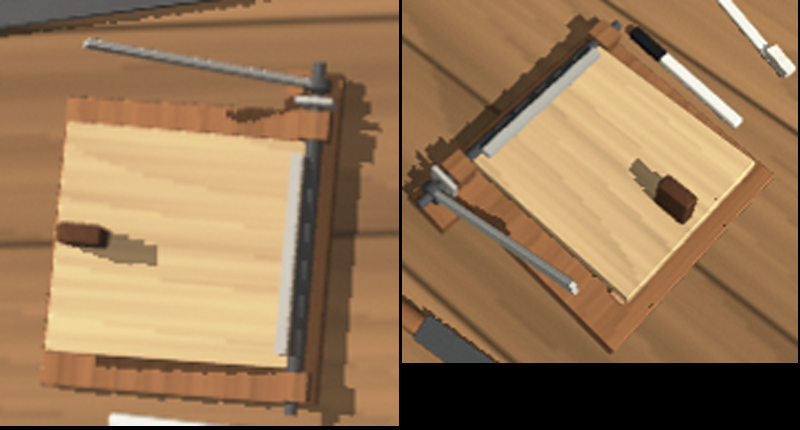

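Zoomed in, the board is low, with the arm tip at top (163.1,155.8) and scene (388.2,376.4). The base's free corners are at top (145.8,285.1)/(155.6,176.8) and scene (478.2,323.2)/(405,404). Triangulating these now.

```bash
python3 - <<'E'
from h import *
t,s=Cam('top'),Cam('scene')
A=lambda x,y:(x/2.66+130-.3,y/2.66+140-.3); B=lambda x,y:((x-402)/2.2+310-.3,y/2.2+245-.3)
P={'tip':((88,42),(574,289)),'baseL':((42,386),(772,174)),'baseR':((68,98),(612,351)),'boardN':((46,350),(755,165)),'boardF':((67,122),(627,300)),
'rodN':((291,413),(618,26)),'ledgeN':((282,354),(597,52)),'ledgeF':((297,155),(487,152)),'pullA':((57,226),(662,180)),'armroot':((322,84),(432,190))}
for k,(a,b) in P.items():
    p,e=tri(t,A(*a),s,B(*b)); print(k,p.round(1),round(e,1))
for nm,tc,sc in(('plate',[[391.1,207.3],[422.3,204],[427.2,250.3],[396,253.7]],[[228.5,216.5],[258.5,186.5],[276.5,204.5],[246.5,234.5]]),('block',[[420.5,279.5]],[[277.6,178]]),('off',[[403.3,180]],[[222.7,240.3]])):
    print(nm,tri(t,np.mean(tc,0),s,np.mean(sc,0)))
    print(np.array([t.on(np.array(u)+.3,8) for u in tc]).round(1).tolist())
print(robot.current_t())
w=Cam('wrist'); T=R(robot.current_eef_rot()); p=np.array(robot.current_tcp_pos()); print('wrist in tool',T.T@(w.eye-p),(T.T@w.R).round(3).tolist(),w.f,T.round(2).tolist())
E
```

```text
tip [696.7 239.7 115.2] 1.7
baseL [473.3 307.7  11.3] 0.7
baseR [683.  287.7  11.1] 1.4
boardN [498.1 290.5  51.3] 0.6
boardF [657.  273.8  53.1] 1.3
rodN [449.5 125.8  25.2] 2.0
ledgeN [490.9 129.1  37.4] 2.0
ledgeF [629.8 115.6  40.4] 1.3
pullA [582.  250.4 115.1] 20.0
armroot [682.   99.5  28.5] 2.5
plate (array([ 566.72174527, -200.7340219 ,    4.70353187]), np.float64(0.005190261304181089))
[[608.3, -167.7, 8.0], [613.1, -228.1, 8.0], [523.7, -233.7, 8.0], [518.9, -173.6, 8.0]]
block (array([ 469.06672274, -216.82711741,   14.19596821]), np.float64(0.08640437630242889))
[[468.4, -218.6, 8.0]]
off (array([ 662.11610539, -193.49103393,    4.11556321]), np.float64(0.013883171399368174))
[[660.8, -193.4, 8.0]]
0.2
wrist in tool [  83.72536132    0.44053544 -203.77672655] [[0.0, -0.954, -0.298], [1.0, 0.001, -0.001], [0.001, -0.298, 0.954]] 356.11255503182656 [[0.91, 0.42, -0.0], [0.42, -0.91, 0.0], [0.0, -0.0, -1.0]]
```

```bash
cat >> h.py <<'E'
def frame(a,yaw,flip=1):
    "tool orientation perpendicular to board at angle a; tool y = -flip*stand y"
    xs=np.r_[np.cos(yaw),np.sin(yaw),0]; ys=np.r_[-np.sin(yaw),np.cos(yaw),0]
    x=np.cos(a)*xs+np.r_[0,0,np.sin(a)]; n=-np.sin(a)*xs+np.r_[0,0,np.cos(a)]
    return x,ys,n,list(Ro.from_matrix(np.c_[flip*x,-flip*ys,-n]).as_euler('xyz'))
E
python3 - <<'E'
from h import *
yaw=1.476; x,y,n,o=frame(0,yaw); H=np.r_[560.6,113.6,30]
for f in(1,-1):
  for a,r in((.12,150),(.57,150),(.57,59)):
    X,Y,N,O=frame(a,yaw,f); q=robot.inverse_kinematics(list(H+r*X+20*N),O); print(f,a,r,None if q is None else np.round(q,2))
cams=[]
for i,(u,v,z) in enumerate(((30,100,210),(30,-90,210))):
    robot.move_ptp(list(H*[1,1,0]+u*x+v*y+[0,0,z]),o); c=Cam('wrist'); cv2.imwrite(f'pics/w{i}.png',c.img); print(robot.current_t(),c.eye)
    np.savez(f'w{i}.npz',img=c.img,f=c.f,c=c.c,k=c.k,eye=c.eye,R=c.R); cams.append(c.img)
cv2.imwrite('pics/w01.png',cams[0])
E
```

```text
1 0.12 150 [0.17 0.46 1.54 0.13 1.11 0.21]
1 0.57 150 [-0.18  0.37  1.69  0.61  1.21 -0.35]
1 0.57 59 [-0.32  0.42  1.75  0.6   1.19 -0.52]
-1 0.12 150 [ 0.17  0.46  1.54  0.13  1.11 -2.93]
-1 0.57 150 [-0.18  0.37  1.69  0.61  1.21  2.8 ]
-1 0.57 59 [-0.32  0.42  1.75  0.6   1.19  2.62]
2.7667 [472.59785378 235.02459024 413.80165126]
3.6 [660.84553117 217.51006019 413.41489796]
```

View pics/w0.png

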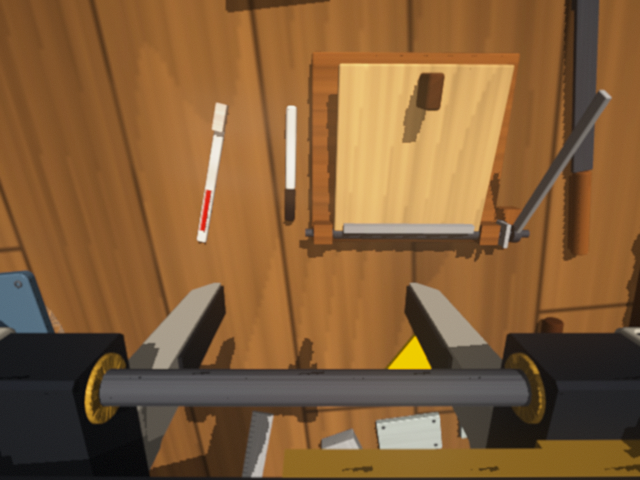

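View pics/w1.png

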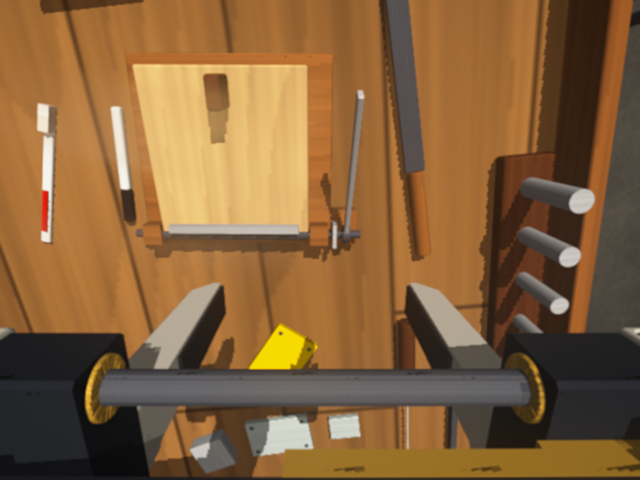

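Both wrist views show the stand: arm tip at w0 (604,95) and w1 (361,94), ledge at rows 225-235, pull top at (431,85) and (216,78). Next I'll extract the board corners by mask and zoom in on the tips.

```bash
python3 - <<'E'
from h import *
crops=[('w0',575,75),('w1',335,75),('w0',495,195),('w1',320,195),('w0',405,60),('w1',190,60)]
o=np.zeros((536,800,3),np.uint8)
for i,(n,x,y) in enumerate(crops):
    c=cv2.imread(f'pics/{n}.png')[y:y+52,x:x+52]; r,q=i//3,i%3
    o[r*268:r*268+260,q*266:q*266+260]=cv2.resize(c,None,fx=5,fy=5,interpolation=cv2.INTER_NEAREST)
cv2.imwrite('pics/z1.png',o)
for n in('w0','w1'):
    im=cv2.imread(f'pics/{n}.png'); h=cv2.cvtColor(im,cv2.COLOR_BGR2HSV); m=cv2.inRange(h,(12,40,185),(28,140,255))
    m=cv2.morphologyEx(m,cv2.MORPH_CLOSE,np.ones((25,25))); cs,_=cv2.findContours(m,0,2); c=max(cs,key=cv2.contourArea); hull=cv2.convexHull(c)
    print(n,cv2.contourArea(c),cv2.approxPolyDP(hull,8,True)[:,0].tolist())
E
```

```text
w0 25130.5 [[512, 66], [477, 230], [335, 229], [340, 64]]
w1 27528.0 [[306, 66], [306, 231], [164, 230], [120, 187], [110, 107], [133, 65]]
```

View pics/z1.png

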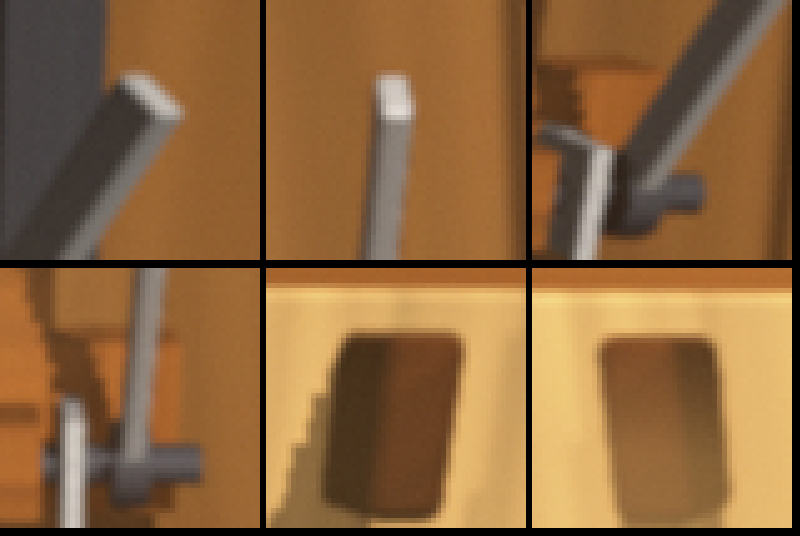

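The crops resolve the arm's end corners (w0 608.2,99.0 and 611.4,97.0; w1 358.8,98.6 and 364.4,98.4), the rod end (529.2,233.6 / 360,234) and the pull top centre (435,91.6 / 213.5,92.4).

```bash
cat >> h.py <<'E'
def load(n):
    c=Cam.__new__(Cam); c.__dict__.update({k:(float(v) if v.ndim==0 else v) for k,v in np.load(n+'.npz').items()}); return c
def save(n,c): np.savez(n+'.npz',**c.__dict__); cv2.imwrite(f'pics/{n}.png',c.img)
E
python3 - <<'E'
from h import *
a,b=load('w0'),load('w1')
P={'tip+y':((608.2,99),(358.8,98.6)),'tip-y':((611.4,97),(364.4,98.4)),'rodEnd':((529.2,233.6),(360,234)),'rodOther':((307,233.5),(138,233.5)),
'boardN':((340,64),(133,65)),'boardF':((516,65),(306.5,66)),'pulltop':((435,91.6),(213.5,92.4)),'ledgeN':((344,226),(169,227)),'ledgeF':((473,227),(298,227))}
W={}
for k,(u,v) in P.items():
    p,e=tri(a,u,b,v); W[k]=p; print(k,p.round(1),round(e,1))
ys=W['boardN']-W['boardF']; print('yaw free edge',np.arctan2(ys[1],ys[0])-np.pi/2, np.hypot(*ys[:2]))
ys=W['rodOther']-W['rodEnd']; print('yaw rod',np.arctan2(ys[1],ys[0])-np.pi/2)
yaw=1.476
for yaw in(1.476,np.arctan2(ys[1],ys[0])-np.pi/2):
    x=np.r_[np.cos(yaw),np.sin(yaw)]; print([(k,(p[:2]@x).round(1),p[2].round(1)) for k,p in W.items()])
# base corners of stand from top view at z=18, and hinge blocks
t=Cam('top'); 
for k,u in dict(L=(145.5,284.8),R=(155.3,176.5)).items(): print(k,t.on(u,18).round(1))
E
```

```text
tip+y [695.2 236.3 126.3] 0.5
tip-y [699.9 236.9 123. ] 0.7
rodEnd [699.5 102.3  33.7] 0.3
rodOther [453.2 125.9  33. ] 0.5
boardN [500.7 289.4  57.7] 0.1
boardF [657.8 272.8  61.9] 0.5
pulltop [577.2 255.9  87.3] 0.1
ledgeN [494.2 133.   43.5] 0.5
ledgeF [632.5 119.2  43.5] 0.7
yaw free edge 1.4658314290959251 158.06671829675494
yaw rod 1.4751189749920406
[('tip+y', np.float64(301.0), np.float64(126.3)), ('tip-y', np.float64(302.1), np.float64(123.0)), ('rodEnd', np.float64(168.1), np.float64(33.7)), ('rodOther', np.float64(168.3), np.float64(33.0)), ('boardN', np.float64(335.5), np.float64(57.7)), ('boardF', np.float64(333.8), np.float64(61.9)), ('pulltop', np.float64(309.4), np.float64(87.3)), ('ledgeN', np.float64(179.2), np.float64(43.5)), ('ledgeF', np.float64(178.6), np.float64(43.5))]
[('tip+y', np.float64(301.6), np.float64(126.3)), ('tip-y', np.float64(302.7), np.float64(123.0)), ('rodEnd', np.float64(168.7), np.float64(33.7)), ('rodOther', np.float64(168.7), np.float64(33.0)), ('boardN', np.float64(335.9), np.float64(57.7)), ('boardF', np.float64(334.4), np.float64(61.9)), ('pulltop', np.float64(309.9), np.float64(87.3)), ('ledgeN', np.float64(179.6), np.float64(43.5)), ('ledgeF', np.float64(179.1), np.float64(43.5))]
L [473.2 305.5  18. ]
R [681.3 285.9  18. ]
```

```bash
cat >> h.py <<'E'
YAW=1.4765; H=np.r_[563.0,115.3,30.]
def pose(a,r,h,v=0):
    x,y,n,o=frame(a,YAW); return list(H+r*x+h*n+v*y),o
def views(pre):
    x,y,n,o=frame(0,YAW); out=[]
    for i,v in enumerate((100,-90)):
        robot.move_ptp(list(np.r_[560.6,113.6,210]+30*x+v*y),o); robot.sleep(.1); c=Cam('wrist'); save(f'{pre}{i}',c); out.append(c)
    return out
E
cat > lift.py <<'E'
from h import *
import sys
a0,a1=map(float,sys.argv[1:3])
robot.move_gripper(.5)
robot.move_ptp(*pose(a0,148,80)); p,o=pose(a0,148,11)
print('stop',robot.move_linear(p,o,speed=60,f_stop=4),robot.current_tcp_pos(),p)
robot.move_gripper(0); print('w',robot.current_gripper_width()*93, robot.current_contact_force())
for a in np.linspace(a0,a1,max(2,int(abs(a1-a0)/.08)+2))[1:]:
    p,o=pose(a,148,11); robot.move_linear(p,o,speed=50); print(round(a,3),np.round(robot.current_contact_force(),1),round(robot.current_gripper_width()*93,1))
robot.sleep(.3); print('settled',np.round(robot.current_contact_force(),1))
robot.move_gripper(.5); p,o=pose(a1,148,85); robot.move_linear(p,o,speed=120)
views(sys.argv[3]); print(robot.current_t())
E
python3 lift.py .137 .58 v && python3 - <<'E'
import cv2,numpy as np
o=np.zeros((420,800,3),np.uint8)
for i,(x,y) in enumerate(((310,40),(110,40))):
    c=cv2.imread(f'pics/v{i}.png')[y:y+210,x:x+320]; o[:420 if 0 else 262,i*400:i*400+400]=cv2.resize(c,(400,262))
# zoomed tip area
for i,(n,x,y) in enumerate((('v0',540,30),('v1',290,30))):
    c=cv2.imread(f'pics/{n}.png')[y:y+40,x:x+100]; o[262:420,i*400:i*400+395]=cv2.resize(c,(395,158),interpolation=cv2.INTER_NEAREST)
cv2.imwrite('pics/z2.png',o)
E
```

```text
stop False [577.05964907 259.81668326  61.6371246 ] [np.float64(576.6631625247621), np.float64(259.7663039510234), np.float64(61.109564647427334)]
w 0.5783406279763617 [0.03153103 0.66348023 0.251146  ]
0.211 [0.4 0.3 0. ] 0.5
0.285 [-0.  -0.4  0.6] 0.3
0.358 [ 0.3  0.5 -0. ] 0.2
0.432 [-0.   0.7  0.4] 0.6
0.506 [ 0.3  0.7 -1. ] 0.2
0.58 [ 0.2 -0.8  0.9] 0.3
settled [0.6 0.6 0.3]
13.2417
```

View pics/z2.png

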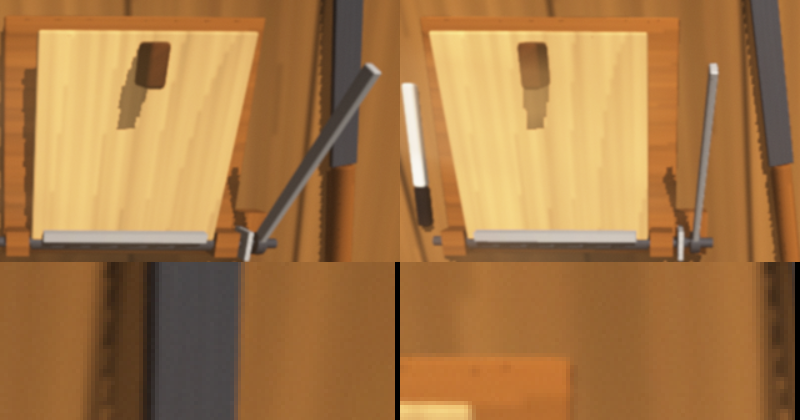

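The gripper closed on nothing (0.6 mm) and the board is unmoved, with its free edge still at row 64. I'll go back down to the same pose and look with the gripper open.

```bash
python3 - <<'E'
from h import *
robot.move_ptp(*pose(.137,148,80)); p,o=pose(.137,148,11)
print('stop',robot.move_linear(p,o,speed=80,f_stop=4),robot.current_tcp_pos(),p,robot.current_gripper_width()*93)
w,s=Cam('wrist'),Cam('scene'); save('g_w',w); save('g_s',s)
u=s.proj(p).astype(int); print(u,w.proj(p),s.proj(pose(.137,148,40)[0]),w.proj(pose(.137,148,40)[0]))
im=np.zeros((400,800,3),np.uint8)
y,x=u[1]-75,u[0]-75; im[:,:400]=cv2.resize(s.img[y:y+150,x:x+150],(400,400)); im[:,400:]=cv2.resize(w.img[100:420,160:480],(400,400)); cv2.imwrite('pics/z3.png',im); print(x,y,robot.current_t())
E
```

```text
stop False [577.17621611 259.85620743  61.68631422] [np.float64(576.6631625247621), np.float64(259.7663039510234), np.float64(61.109564647427334)] 46.488977303737215
[432 338] [313.4715869  270.72713544] [435.17153618 331.60573526] [313.31101245 291.04458515]
357 263 15.025
```

View pics/z3.png

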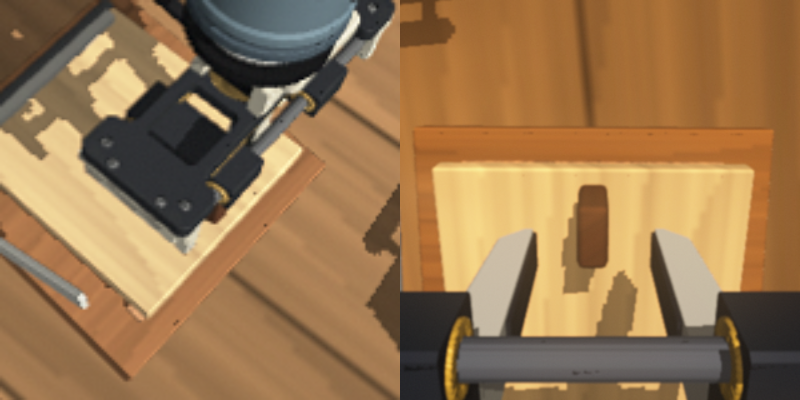

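The pull sits between the fingers, but the finger ends look well short of it, at wrist v≈286 where the TCP should be at 271. I'll probe down gently along the normal to find the real contact height.

```bash
python3 - <<'E'
from h import *
s=load('g_s')
for v in(-23,-32,-40): print(v,[s.proj(pose(.137,148,h,v)[0]).round(0).tolist() for h in(11,30,45)])
p,o=pose(.137,148,-24)
print(robot.move_linear(p,o,speed=25,f_stop=3)); q=np.array(robot.current_tcp_pos()); x,y,n,_=frame(.137,YAW)
print('h',(q-H)@n,(q-H)@x,robot.current_contact_force(),robot.current_t())
E
```

```text
-23 [[425.0, 348.0], [426.0, 343.0], [427.0, 339.0]]
-32 [[421.0, 351.0], [422.0, 347.0], [423.0, 343.0]]
-40 [[418.0, 355.0], [419.0, 350.0], [420.0, 346.0]]
False
h -23.814854581208078 148.06838162625613 [0.87028496 0.44359671 0.61407519] 16.575
```

No contact even at h=-24. The finger gap in the picture (92 px for 46.5 mm, and 184 px for 93 mm in w0) puts the real fingertips about 39 mm short of the stated TCP. I'll probe on to contact, calibrate the offset, then grip.

```bash
python3 - <<'E'
from h import *
x,y,n,o=frame(.137,YAW)
p,_=pose(.137,148,-50)
print(robot.move_linear(p,o,speed=15,f_stop=2.5)); q=np.array(robot.current_tcp_pos()); h=(q-H)@n
print('h contact',h,(q-H)@x,np.round(robot.current_contact_force(),1))
p,_=pose(.137,148,h+4); robot.move_linear(p,o,speed=40)
robot.move_gripper(0); print('w',robot.current_gripper_width()*93,np.round(robot.current_contact_force(),1),robot.current_finger_force(),robot.current_t())
E
```

```text
True
h contact -32.364758741323776 148.0244987752636 [1.5 0.7 1.2]
w 13.81157051446095 [-0.6  0.2  0.2] 29.997601211071014 18.2333
```

```bash
sed -i '$a D=38.4  # real fingertips lie this far behind the stated TCP\ndef tip(a,r,h,v=0):\n    return pose(a,r,h-D,v)' h.py
python3 - <<'E'
from h import *
for a in np.linspace(.137,.58,7)[1:]:
    p,o=tip(a,148,10); robot.move_linear(p,o,speed=45); print(round(a,3),np.round(robot.current_contact_force(),1),round(robot.current_gripper_width()*93,1))
robot.sleep(.2); robot.move_gripper(.5); p,o=tip(.58,148,80); robot.move_linear(p,o,speed=120)
views('u'); print(robot.current_t())
o=np.zeros((560,800,3),np.uint8)
for i,(x,y) in enumerate(((320,20),(120,20))):
    c=cv2.imread(f'pics/u{i}.png')[y:y+230,x:x+320]; o[:287,i*400:i*400+400]=cv2.resize(c,(400,287))
for i,(n,x,y) in enumerate((('u0',580,80),('u1',340,80))):
    c=cv2.imread(f'pics/{n}.png')[y:y+27,x:x+40]; o[290:560,i*400:i*400+400]=cv2.resize(c,(400,270),interpolation=cv2.INTER_NEAREST)
cv2.imwrite('pics/z4.png',o)
for n in('u0','u1'):
    im=cv2.imread(f'pics/{n}.png'); h=cv2.cvtColor(im,cv2.COLOR_BGR2HSV); m=cv2.inRange(h,(12,40,185),(28,150,255))
    cs,_=cv2.findContours(cv2.morphologyEx(m,cv2.MORPH_CLOSE,np.ones((9,9))),0,2); c=max(cs,key=cv2.contourArea)
    print(n,cv2.approxPolyDP(cv2.convexHull(c),5,True)[:,0].tolist())
E
```

```text
0.211 [-1.4  0.2  1. ] 13.5
0.285 [-0.3  0.2  0.1] 13.9
0.358 [-0.7  0.5 -0.8] 13.7
0.432 [-1.4  0.9 -0.1] 14.3
0.506 [-1.7  1.8 -1. ] 13.7
0.58 [-1.7  1.4  0.7] 13.5
24.0083
u0 [[559, 90], [404, 229], [345, 231], [346, 75], [467, 75]]
u1 [[95, 88], [156, 75], [297, 75], [305, 86], [306, 233], [165, 232], [120, 188], [101, 153]]
```

View pics/z4.png

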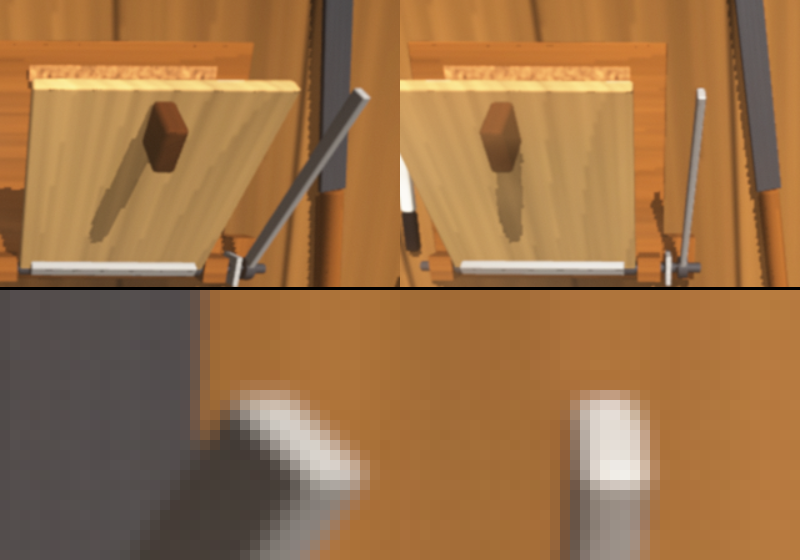

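The board is up and released. Its lit end-face strip lies at row ~93 in both views, and the arm's end edge is at u0 (612.5,99.8)/(617,98) and u1 (358.7,99.5)/(364.7,99.5). Fitting the face edge in both views gives the angles.

```bash
cat > meas.py <<'E'
from h import *
import sys
def edge(c,cols,lo,hi):
    v=cv2.GaussianBlur(c.img,(3,3),0).astype(float).sum(2); P=[]
    for u in cols:
        g=np.diff(v[lo:hi,u]); i=int(np.argmin(g)); 
        if 0<i<len(g)-1:
            d=(g[i-1]-g[i+1])/(2*(g[i-1]-2*g[i]+g[i+1])); P.append((u,lo+i+.5+d))
    P=np.array(P); k=np.polyfit(P[:,0],P[:,1],1); 
    for _ in range(3):
        r=abs(P[:,1]-np.polyval(k,P[:,0])); k=np.polyfit(P[r<1][:,0],P[r<1][:,1],1)
    return k,(r<1).mean()
def board(pre,lo=80,hi=108):
    a,b=load(pre+'0'),load(pre+'1'); ka,fa=edge(a,range(360,545),lo,hi); kb,fb=edge(b,range(110,300),lo,hi)
    pl=lambda c,k,u0,u1:(lambda n:n/np.linalg.norm(n))(np.cross(c.ray((u0,np.polyval(k,u0))),c.ray((u1,np.polyval(k,u1)))))
    na,nb=pl(a,ka,360,545),pl(b,kb,110,300); x,y,_,_=frame(0,YAW); mid=H+x*140
    # point on edge at y of board middle
    X=np.linalg.solve(np.c_[na,nb,y].T,[na@a.eye,nb@b.eye,mid@y]); d=np.cross(na,nb); d/=np.linalg.norm(d)
    r=(X-H)@x; z=X[2]-30; print('board edge',X.round(1),'dir',d.round(3),fa,fb,'L',np.hypot(r,z).round(1),'angle',np.arctan2(z,r)-np.arctan(6/170), np.polyval(ka,450),np.polyval(kb,200))
def arm(pre,pts):
    a,b=load(pre+'0'),load(pre+'1'); x=frame(0,YAW)[0]
    for u,v in pts:
        p,e=tri(a,u,b,v); r=(p-H)@x; z=p[2]-30; print('arm',p.round(1),e.round(2),'L',np.hypot(r,z).round(1),'angle',np.arctan2(z,r)-np.arctan(6/165))
if __name__=='__main__':
    board(sys.argv[1])
    for p in('w','u'): print(p,[load(p+i).eye.round(1).tolist() for i in'01'])
    arm('w',[((608.2,99),(358.8,98.6)),((611.4,97),(364.4,98.4))])
    arm('u',[((612.5,99.6),(358.7,99.3)),((616.8,97.5),(364.7,99.3))])
E
python3 meas.py u
```

```text
board edge [576.  252.5 127.5] dir [-0.995  0.101 -0.003] 1.0 1.0 L 168.8 angle 0.5803387501982175 91.9493256694658 92.52329456435157
w [[472.6, 235.0, 413.8], [660.8, 217.5, 413.4]]
u [[472.5, 235.2, 411.7], [660.2, 217.8, 414.1]]
arm [695.2 236.3 126.3] 0.54 L 164.1 angle 0.5908502355553782
arm [699.9 236.9 123. ] 0.74 L 163.0 angle 0.570654107964272
arm [694.9 236.4 126.3] 0.27 L 164.2 angle 0.5906679929160333
arm [699.8 236.9 123.8] 1.21 L 163.5 angle 0.574458002374212
```

Board 0.580 against arm 0.582 on average, so the slopes match. Next I'll refine the plate with two wrist views.

```bash
python3 - <<'E'
from h import *
R0=lambda yaw:list(Ro.from_matrix(np.c_[[np.cos(yaw),np.sin(yaw),0],[np.sin(yaw),-np.cos(yaw),0],[0,0,-1]]).as_euler('xyz'))
o=R0(.066); robot.move_gripper(.8)
p=np.array(robot.current_tcp_pos()); robot.move_linear(list(p+[0,0,20]),speed=150)
C=[];Q=[]
for i,dy in enumerate((60,-60)):
    robot.move_ptp([500,-200+dy,120],o); robot.sleep(.1); c=Cam('wrist'); save(f'p{i}',c); C.append(c)
    h=cv2.cvtColor(c.img,cv2.COLOR_BGR2HSV); m=cv2.inRange(h,(0,0,140),(179,50,255)); m=cv2.morphologyEx(m,cv2.MORPH_CLOSE,np.ones((5,5)))
    e=c.proj([566,-200,8]); cs,_=cv2.findContours(m,0,2); k=min((k for k in cs if cv2.contourArea(k)>500),key=lambda k:np.hypot(*(np.array(cv2.minAreaRect(k)[0])-e)))
    # sides by hull->4 corners
    q=cv2.approxPolyDP(cv2.convexHull(k),6,True)[:,0]; r=cv2.boxPoints(cv2.minAreaRect(k)); print(e.round(),cv2.contourArea(k),q.tolist(),r.round().tolist())
    for z in(8,):
        W=np.array([c.on(u+.0,z)[:2] for u in np.array(q,float)]).astype(np.float32); (cx,cy),sz,an=cv2.minAreaRect(W); print('z',z,cx,cy,sz,an)
    Q.append(np.mean(r,0))
print(tri(C[0],Q[0],C[1],Q[1]),robot.current_t())
E
```

```text
[389. 157.] 7296.0 [[427, 100], [419, 203], [353, 204], [355, 101]] [[352.0, 205.0], [355.0, 97.0], [427.0, 99.0], [424.0, 207.0]]
z 8 568.4131469726562 -199.03762817382812 (86.88092803955078, 59.72138977050781) 4.631640911102295
[251. 146.] 7409.0 [[283, 88], [287, 194], [221, 195], [212, 88]] [[212.0, 87.0], [285.0, 85.0], [287.0, 196.0], [215.0, 197.0]]
z 8 568.2338256835938 -199.718505859375 (88.52796936035156, 59.0607795715332) 4.175778388977051
(array([ 570.29560735, -199.0340857 ,   11.45599133]), np.float64(0.2757794422084162)) 27.0667
```

```bash
python3 - <<'E'
from h import *
yaw=.075; o=list(Ro.from_matrix(np.c_[[np.cos(yaw),np.sin(yaw),0],[np.sin(yaw),-np.cos(yaw),0],[0,0,-1]]).as_euler('xyz'))
C=[568.2,-199.5]
robot.move_ptp(C+[15],o)
print('stop',robot.move_linear(C+[3-D],o,speed=50,f_stop=4),robot.current_tcp_pos())
robot.move_gripper(0); print('w',robot.current_gripper_width()*93,robot.current_finger_force())
zt=robot.current_tcp_pos()[2]+D; print('tip z',zt)
robot.move_linear(C+[100],speed=120); print('w',robot.current_gripper_width()*93,robot.current_t())
a=.58
robot.move_ptp(*tip(a,70,90)); print('over',robot.current_t(),robot.current_gripper_width()*93)
p,_=tip(a,69,6+zt+12); robot.move_linear(p,speed=100); robot.sleep(.15)
p,_=tip(a,69,6+zt-5); print('touch',robot.move_linear(p,speed=15,f_stop=2.5))
q=np.array(robot.current_tcp_pos()); x,y,n,_=frame(a,YAW); print('h tip',(q-H)@n+D,'r',(q-H)@x,np.round(robot.current_contact_force(),1),robot.current_t())
E
```

```text
stop False [ 568.50972967 -199.62961688  -35.06073988]
w 59.5972885356864 29.99748408794403
tip z 3.3156241964812594
w 59.207410275195166 30.525
over 31.8417 59.37564643715621
touch True
h tip 8.980032511509954 r 69.00120152248728 [ 0.6 -0.6  3.1] 33.6167
```

Touch came at the expected height (9.0 against 9.3 mm). Sliding down to the ledge, then releasing and looking.

```bash
python3 - <<'E'
from h import *
a=.58; x,y,n,_=frame(a,YAW); q=np.array(robot.current_tcp_pos())
robot.move_linear(list(q+.4*n),speed=10); q=q+.4*n
print('ledge',robot.move_linear(list(q-20*x),speed=15,f_stop=5)); q=np.array(robot.current_tcp_pos())
print('r',(q-H)@x,np.round(robot.current_contact_force(),1))
robot.move_gripper(.8); robot.sleep(.2); print(np.round(robot.current_contact_force(),1))
p,_=tip(a,59,90); robot.move_linear(p,speed=120); views('e'); print(robot.current_t())
o=np.zeros((590,800,3),np.uint8)
for i,(x0,y0) in enumerate(((320,20),(90,20))):
    c=cv2.imread(f'pics/e{i}.png')[y0:y0+230,x0:x0+320]; o[:287,i*400:i*400+400]=cv2.resize(c,(400,287))
for i,(n_,x0,y0) in enumerate((('e0',350,130),('e1',150,130))):
    c=cv2.imread(f'pics/{n_}.png')[y0:y0+110,x0:x0+146]; o[290:590,i*400:i*400+398]=cv2.resize(c,(398,300))
cv2.imwrite('pics/z5.png',o)
import meas; meas.board('e')
E
```

```text
ledge True
r 59.52277798032014 [0.7 1.5 2.7]
[ 1.  -0.3  0. ]
37.9583
board edge [576.2 254.7 106.8] dir [-0.993  0.105 -0.051] 1.0 1.0 L 159.7 angle 0.4660694175676867 90.39685733750456 91.86202194029887
```

View pics/z5.png

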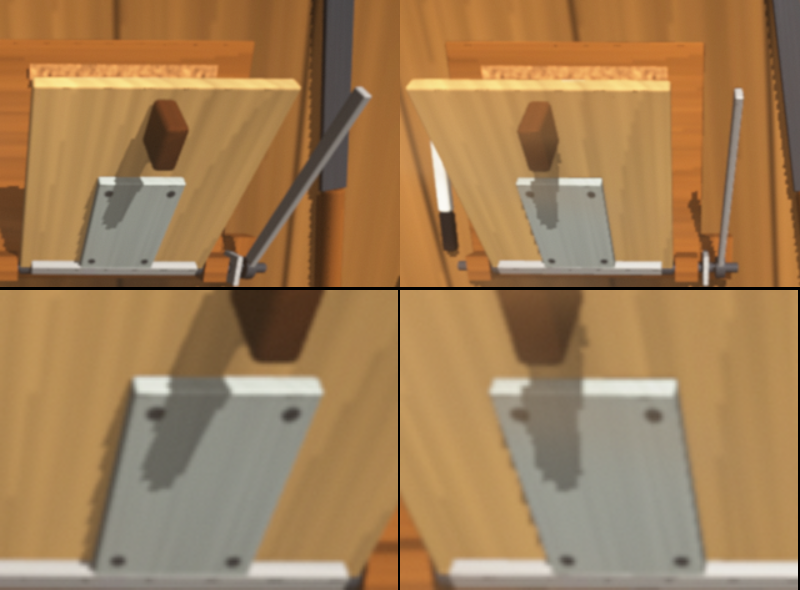

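The plate lies flush against the ledge with margins of 49/47 and 48/48 crop px, so it is centred. The board-edge fit gave an odd tilt, so I'm checking image shifts of the board edge against the arm tip, before and after.

```bash
python3 - <<'E'
from h import *
import meas
for i in'01':
    u,e=load('u'+i),load('e'+i); print(i,'eye',u.eye.round(1),e.eye.round(1),'rot deg',np.degrees(Ro.from_matrix(u.R.T@e.R).as_rotvec()).round(2))
    P=dict(tip=(598,82,24,24),edgeL=(335,78,40,26),edgeR=(535,78,34,26),ledge=(340,218,50,22)) if i=='0' else dict(tip=(350,82,24,24),edgeL=(86,74,40,28),edgeR=(290,78,30,26),ledge=(165,218,40,22))
    for k,(x,y,w,h) in P.items():
        t=u.img[y:y+h,x:x+w]; x0,y0=max(0,x-40),y-15; r=cv2.matchTemplate(e.img[y0:y+h+15,x0:x+w+40],t,cv2.TM_CCOEFF_NORMED); _,m,_,(a,b)=cv2.minMaxLoc(r)
        f=lambda v,j:0 if not 0<j<len(v)-1 else (v[j-1]-v[j+1])/(2*(v[j-1]-2*v[j]+v[j+1]))
        print(k,round(a+f(r[b],a)+x0-x,2),round(b+f(r[:,a],b)+y0-y,2),round(m,3))
    c=e
    for p in('u','e'):
        k=load(p+i); v=cv2.GaussianBlur(k.img,(3,3),0).astype(int).sum(2); print(p,[(c,80+int(np.argmin(np.diff(v[80:108,c])))) for c in((350,400,450,500,545) if i=='0' else (110,150,200,250,300))])
E
```

```text
0 eye [472.5 235.2 411.7] [472.6 234.7 411.4] rot deg [-0.05 -0.05  0.02]
tip 0.96 -1.1 0.998
edgeL 0.25 -1.26 0.989
edgeR 0.75 -1.33 0.99
ledge -0.9 -0.43 0.856
u [(350, 91), (400, 91), (450, 92), (500, 92), (545, 92)]
e [(350, 89), (400, 90), (450, 90), (500, 90), (545, 91)]
1 eye [660.2 217.8 414.1] [660.3 217.7 414.1] rot deg [-0.   -0.01  0.01]
tip 0.0 -0.02 0.997
edgeL 0.13 -0.71 0.991
edgeR 0.11 -0.1 0.989
ledge -0.77 -0.12 0.978
u [(110, 91), (150, 92), (200, 92), (250, 92), (300, 93)]
e [(110, 91), (150, 91), (200, 92), (250, 91), (300, 92)]
```

Board edge and arm tip shifted together, so the slope did not change. But the face edge runs parallel to my baseline, which makes that plane intersection poorly conditioned. I'll re-derive the board angle from its corners and compare it with the arm.

```bash
python3 - <<'E'
from h import *
from scipy.optimize import least_squares
x,y,_,_=frame(0,YAW)
def ext(c,lo,hi,row):
    g=np.diff(cv2.GaussianBlur(c.img,(3,3),0)[row].astype(float).sum(1)); f=lambda a,b,s:(lambda j:j+.5-0)(a+int(np.argmax(s*g[a:b])))
    return f(*lo,1),f(*hi,-1)
E=lambda a,L,v:(lambda X,Y,Z,O:H+L*X+6*Z+v*Y)(*frame(a,YAW))
for p in('u','e'):
    c0,c1=load(p+'0'),load(p+'1')
    for rows in((87,88,89,90),): 
        e0=[ext(c0,(330,365),(540,575),r) for r in rows]; e1=[ext(c1,(80,120),(290,320),r) for r in rows]
    print(p,e0,e1)
    r0=np.mean([91.9,91.9]) if p=='u' else 90.5; r1=92.5 if p=='u' else 91.9
    A,B=np.median(e0,0),np.median(e1,0)
    for k in(0,1):
        q,er=tri(c0,(A[k],r0),c1,(B[k],r1)); r=(q-H)@x; print(' corner',q.round(1),er.round(2),'v',((q-H)@y).round(1),'L',np.hypot(r,q[2]-30).round(1),'angle',np.arctan2(q[2]-30,r)-np.arctan(6/170))
    if p=='u': T0,T1=(614.7,98.6),(361.7,99.3)
    else: T0,T1=(615.6,97.5),(361.7,99.3)
    # one-parameter fits: angle, in rows+cols, same H for arm and board
    fb=lambda q:np.r_[c0.proj(E(q[0],170,80+q[1]))-[A[0],r0],c0.proj(E(q[0],170,-80+q[1]))-[A[1],r0],c1.proj(E(q[0],170,80+q[1]))-[B[0],r1],c1.proj(E(q[0],170,-80+q[1]))-[B[1],r1]]
    fa=lambda q:np.r_[c0.proj(E(q[0],165,-122+q[1]))-T0,c1.proj(E(q[0],165,-122+q[1]))-T1]
    for n,f in(('board',fb),('arm',fa)): s=least_squares(f,[.58,0]); print(' ',n,s.x.round(4),s.fun.round(1))
E
```

```text
u [(345.5, 556.5), (345.5, 557.5), (345.5, 558.5), (346.5, 559.5)] [(96.5, 305.5), (95.5, 305.5), (94.5, 305.5), (94.5, 305.5)]
 corner [496.6 260.4 124.2] 0.12 v 79.7 L 167.3 angle 0.5631549603790068
 corner [655.4 245.4 123.5] 0.23 v -79.7 L 166.9 angle 0.5595701939588704
  board [0.5804 0.2428] [-0.2 -1.6  4.3 -1.4 -4.  -1.4 -0.2 -1.7]
  arm [0.5928 0.6269] [ 0.9 -0.  -0.9 -0.6]
e [(346.5, 558.5), (346.5, 559.5), (346.5, 560.5), (346.5, 560.5)] [(96.5, 305.5), (95.5, 305.5), (94.5, 305.5), (94.5, 305.5)]
 corner [497.2 260.5 125. ] 0.29 v 79.2 L 167.8 angle 0.5663153186170683
 corner [655.5 245.4 124.8] 0.02 v -79.8 L 167.7 angle 0.5660039439318842
  board [ 0.5802 -0.1529] [-0.5 -1.5  3.6 -1.4 -3.5 -1.   0.3 -1.4]
  arm [0.5944 0.7376] [ 1.  -0.1 -1.  -0.7]
```

Using the same corner model for both, board and arm agree to about 0.01 rad. The slope was unchanged by the placing, the plate is centred, square and snug, and the gripper is clear. Handing in.

```bash
python3 -c "
from bench import robot
print(robot.current_t(),robot.current_tcp_pos()); print(robot.hand_in())"
```

```text
37.9583 [651.96636655 135.21972255 210.66249901]
the job is handed in; nothing more can be done
None
```

Handed in at 38 s: the board measures about 0.58 rad, within roughly 0.01 rad of the setting arm (0.58–0.59), and the plate lies flat, centred and square, snug against the ledge. My first grip on the pull missed because the fingertips end about 38 mm short of the stated TCP; the miss moved nothing.

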